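Clamp a strip in the contact fixture and hold it for the reading

ROBOT

A 6-joint arm with a two-finger parallel gripper is mounted at the origin on the work surface. World frame = base frame: x ahead of the robot, y to its left, z up, the work surface at z = 0. Lengths are in m, angles in rad, forces in N, time in s.
With the tool pointing down it reaches from about 0.375 to 0.9 m from the base axis. Payload 3.1 kg.
Tool frame: the origin (TCP) lies between the finger pads; the fingertips stand 17 mm ahead of it and the grasp point (between the pads) lies 2 mm behind it; z points along the fingers, y is the line along which they close (so a half turn about z gives the same grasp; the last joint's range is limited). The gripper opens to 85 mm and grips with 20 to 120 N. Pads are 22 mm wide; open, the fingers measure 114 mm over their backs; the gripper's body (76 mm by 85 mm) begins 54 mm behind the grasp point. The pads swing forward as they close: fully open they stand 13 mm farther back than shut.
Start: joints at [0.958, 0.527, 1.433, -0, 1.181, -0.178], TCP at [0.263, 0.567, 0.248] pointing down, gripper open.
Joint ranges: [-3.08, 3.08], [-0.75, 2.2], [0.22, 2.44], [-1.43, 4.57], [0, 2.65], [-2.85, 2.85]. Speed limits (rad/s): [2.79, 2.79, 3.14, 3.14, 3.14, 3.14].

INTERFACE

Orientations are given as a unit quaternion [x, y, z, w].
In Python, from station import sense, vision, order gives the robot as it stands.
- The arm moves only by the shell command python3 -m crank 'ROWS' [OPENING] [FORCE]. ROWS is JSON, a list of rows, each an object with "dp": the shift along the world's x, y, z in units of 30 mm (1.0 is 30 mm), a list of three; "angular": the turn, a rotation vector about the world's x, y, z in degrees, a list of three. In form: [{"dp": [dx, dy, dz], "angular": [ax, ay, az]}, ...]. A call has 1 to 20 rows; each row shifts and turns the commanded pose from where the row before left it; what a row does not reach is not made up. A row lasts 1/10 s, in which the tool goes at most 50 mm and 8.59 degrees, less where a joint would pass 70% of its speed; a pose out of reach is approached as far as the arm can. A call is refused whole if a number of a shift passes 1 or a number of a turn 8.59, either way. A call with a gripper value outside its range is refused whole. OPENING is the closure, from 0 (fully open) to 1 (shut), set as the call begins (- or left out, the last holds). The fingers move at their own pace and stop on an object; FORCE is the grip in N (left out, the last holds). Time passes only in rows, so rows that do not move let the fingers close. It gives the time, the measured TCP pose, the force, the opening and the grip force at its end, in the units of the state.
- sense(): the state, without advancing time (a new reading comes with each control period).
- vision.snapshot(name): name is "side" or "top"; returns a dict with "image" (480x640x3 uint8, blue, green, red), "range_z" (480x640 float32, m along the optical axis (not along the pixel's ray), 0 where there is no reading), "mtx" (3x3 intrinsics, pixels), "pose" (4x4, takes a point from camera to world coordinates). Camera axes: x right, y down, z forward; pixel columns grow to the right and rows downward; lengths in m; the calibration is good to about 2 mm. A picture is of the moment at which its call begins.
- order.sign_off(): hands the job in; it is judged then, once.
The state is a dict: "t": time; "q": joint angles; "qd": joint speeds; "tau": joint torques, N m; "tcp_pos": TCP position; "tool_rot": TCP orientation; "force": force on the tool from outside, world axes, zero at the start; "ft_torque": the same for the moment, N m; "finger_gap": opening from 0.0 (shut) to 1.0 (fully open); "gripper_force": force on a finger pad.
Only numpy, scipy, OpenCV 4.12 (cv2) and the standard library are available. Lean on these libraries where they do the work, as an engineer would, in place of code of your own. Each camera call takes 0.05 s, during which the arm holds its last target. There are 200 camera calls.

TASK

The indexing dial of the contact fixture has been left between two stops: turn it by one of its pegs until it clicks in with the nest that holds the metal strip at the front, over the black connector block. Then pick up the pressure cover by its grip, lay it level on that nest along the fence and a finger's breadth to one side of its place, so that it rides on the nest's locating pin, and slide it along the fence until its blind hole drops over the pin. Press it fully down onto the end stops against the spring contact plate and finish there, still holding it pressed down by the grip for the reading, with everything else on the bench left where it is.

Things in the scene. Friction and masses are not known exactly. Their poses are not given: they have to be found in the camera images.
- fixture: contact fixture: round aluminium base 270 mm across, fixed to the bench, carrying the dial. Origin on the dial's axis at bench height. Its own -x points to the front, the work position, marked by the black connector block; its +x to the ball plunger, which reaches 196 mm from the axis. Its yaw varies within 0.3 rad
- connector (a point): centre of the top of the black connector block at the fixture's front (62 x 26 mm, 156 mm from the dial's axis, top 40 mm above the bench)
- dial (a joint): dial's turn about the vertical axis at the fixture's origin, rad, positive anticlockwise from above. 0: the nest with the strip is at the front and clicked in. Clicks every pi/2; within 0.05 rad of one the spring ball centres it, elsewhere it stays as left. Starts at -1.2 to -0.45. About 1.5 N at a peg turns it, 10 N over a click. Aluminium disc 238 mm across, top 42 mm above the bench, four nests
- peg_left (a point): centre of the top of a peg for turning the dial. Four alike stand on the dial, 90 degrees apart, midway between the nests, 102 mm from the axis: round steel, 14 mm diameter, 60 mm tall, tops 102 mm above the bench. This one is at (-72, 72) mm in the dial's frame; the strip's nest is centred at (-80, 0)
- peg_right (a point): centre of the top of the peg on the other side of the strip's nest, at (-72, -72) mm in the dial's frame; same size
- pin_top (a point): centre of the top, 63 mm above the bench, of the locating pin in the middle of the strip's nest. Axes are the dial's: y along the nest and fence, -x outward from the dial's axis. Steel pin, 8 mm diameter, its last 2.5 mm tapering to 4.4 mm. It stands 5 mm above the strip (52 x 15 mm, bright metal, four copper discs, 58 mm above the bench); the other three nests have a pin but no strip
- fence (a point): middle of the top edge of the fence's face in the strip's nest: a straight wall 80 mm long along y, 6 mm thick, on the side towards the dial's axis, top 69 mm above the bench. The face is 20.7 mm from the pin's centre, so a cover on the pin has 0.7 mm of play to it
- end_stop (a point): centre of the top of one of the two end stops of the strip's nest, 54 mm above the bench, 34 mm from the pin along y (the other is at the far end; each 10 mm along y, 36 mm wide). The cover pressed home rests on both
- contact_plate (a joint): travel of the black spring plate (54 x 36 mm) under the strip, m: 0 up, 0.004 pressed down so that the cover sits on the end stops. Its springs push up with 4 N at 0 and 12 N at 0.004, more than the cover's weight: the cover stays down only while pressed. This reading is noisy
- cover: pressure cover: aluminium plate 40 (x) by 76 (y) by 14 mm thick with an upright black grip, 12 (x) by 44 (y) mm, 28 mm tall, on its middle (42 mm overall). Usable either way round. A blind hole for the pin, 10 mm diameter, 11 mm deep, is hidden in the centre of its underside, where the origin lies. 0.15 to 0.25 kg. Starts flat on the bench, left or right of the fixture
- strip_tray: bystander: black open tray 100 x 70 x 16 mm with strips in it, lying on the other side of the fixture from the cover; origin at the centre of its underside
- tweezers: bystander: steel tweezers 126 mm long along x, 7 mm high, on the bench; origin mid-length at bench height
- loupe: bystander: black inspection loupe 38 mm diameter, 44 mm high, standing; origin at the centre of its underside
- alcohol: bystander: white solvent dispenser 60 mm diameter, 129 mm high, standing; origin at the centre of its underside
- mouse: bystander: computer mouse 105 x 60 x 30 mm; origin at the centre of its underside
- scanner: bystander: hand barcode scanner, head 85 x 62 x 45 mm with a handle, lying; origin under the head
- slide_case: bystander: flat white case 87 x 67 x 30 mm; origin at the centre of its underside
Things that resemble listed ones, but are neither listed nor needed, are in the scene too. Of the things that look like the cover, the smallest one is meant.

How it is judged:
On the way, in this order (a step that is already met when the one before it is completed fails the run):
1. the dial clicked in, with the strip's nest at the front (value of joint dial between -0.05 and 0.05 rad), for 0.3 s.
2. the cover laid on the nest level and along the fence, beside its place, riding on the pin (contact force between cover and fixture above 0.3 N and horizontal distance between cover and pin_top between 0.005 and 0.035 m and z of cover in the frame of pin_top between -0.0025 and 0.004 m and angle between the y axis of cover and the y axis of pin_top, either way round below 0.15 rad and angle between cover's own z axis and vertical below 0.15 rad), for 0.1 s.
3. the cover slid along until it dropped over the pin (horizontal distance between cover and pin_top below 0.0025 m and z of cover in the frame of pin_top below -0.0035 m), for 0.1 s.
At the end, for the whole second after the job is handed in: Dial clicked in at 0 (within 0.05 rad); cover on the pin (hole within 2.5 mm, underside 8 mm or more below the pin's top; 9 mm is home), along the fence within 0.08 rad, level within 0.05 rad; contact plate down over 3 mm of 4; fingers still on the cover with over 2 N (all of step 1 and horizontal distance between cover and pin_top below 0.0025 m and z of cover in the frame of pin_top below -0.008 m and angle between the y axis of cover and the y axis of pin_top, either way round below 0.08 rad and angle between cover's own z axis and vertical below 0.05 rad and value of joint contact_plate above 0.003 m and contact force between the fingers and cover above 2 N and linear speed of cover below 0.02 m/s); the arm keeps its last pose, push and grip.
It fails at once if a bystander moved more than 30 mm (distance of any of strip_tray, tweezers, loupe, alcohol, mouse, scanner, slide_case from where it was at the start of the episode above 0.03 m).
It also fails if it takes over 54 s, if anything falls off the work surface, if the arm or the gripper's body presses on something with over 40 N, if the wrist force passes 120 N, or if a joint passes its speed limit or range.

## Working session

There is one attempt and no reset: what is moved stays moved. The work goes in short steps, Python scripts to look and compute and a shell command to move; the robot and the scene stay as the last step left them, time stands still between calls to the robot, and variables do not carry over. Pictures are saved under pics/ and viewed, at most 10 in all, crops included, and the job is handed in when it is done.

```bash
ls; mkdir -p pics; cat > h.py <<'E'
import numpy as np,cv2
from station import sense,vision,order
def snap(n,save=None):
    s=vision.snapshot(n); np.savez('last_'+n+'.npz',**s)
    if save: cv2.imwrite('pics/'+save+'.png',s['image'])
    return s
def load(n): return dict(np.load('last_'+n+'.npz'))
def ray(s,u,v,z):
    K=s['mtx'];T=s['pose'];d=T[:3,:3]@np.linalg.solve(K,[u,v,1.]);o=T[:3,3]
    return o+d*(z-o[2])/d[2]
def pt(s,u,v):
    Z=s['range_z'][int(v),int(u)];K=s['mtx'];T=s['pose']
    return T[:3,:3]@(np.linalg.solve(K,[u,v,1.])*Z)+T[:3,3]
def cloud(s):
    K=s['mtx'];T=s['pose'];Z=s['range_z'];v,u=np.mgrid[0:480,0:640]
    P=np.stack([(u-K[0,2])/K[0,0]*Z,(v-K[1,2])/K[1,1]*Z,Z],-1)
    W=P@T[:3,:3].T+T[:3,3]; W[Z==0]=np.nan
    return W
def proj(s,p):
    T=s['pose'];c=T[:3,:3].T@(np.array(p)-T[:3,3]);q=s['mtx']@c;return q[:2]/q[2]
E
python3 - <<'E'
from h import *
np.set_printoptions(precision=4,suppress=True)
for n in('top','side'):
    s=snap(n,n+'0');print(n,s['mtx'],s['pose'])
st=sense();print(st)
E
```

```text
pics
top [[550.8962   0.     322.2007]
 [  0.     550.8962 238.9549]
 [  0.       0.       1.    ]] [[ 0.1278 -0.9717  0.1985  0.2771]
 [-0.9918 -0.1251  0.0263 -0.0241]
 [-0.0007 -0.2002 -0.9798  1.3107]
 [ 0.      0.      0.      1.    ]]
side [[485.7996   0.     327.3399]
 [  0.     485.7996 236.4296]
 [  0.       0.       1.    ]] [[ 0.7844 -0.4458  0.4312  0.0355]
 [-0.6202 -0.5704  0.5385 -0.6197]
 [ 0.0059 -0.6899 -0.7239  0.8966]
 [ 0.      0.      0.      1.    ]]
{'t': 0.1, 'q': array([ 0.9575,  0.5284,  1.4338,  0.    ,  1.1814, -0.1785]), 'qd': array([ 0.0009, -0.0012, -0.0007, -0.0013,  0.0005,  0.0013]), 'tau': array([ -0.0003, -44.3304, -17.8585,  -0.0003,   0.0039,   0.    ]), 'tcp_pos': array([0.2629, 0.5664, 0.2474]), 'tool_rot': array([ 0.2157,  0.9765, -0.0009, -0.0004]), 'force': array([-0.6203,  0.1322,  0.024 ]), 'ft_torque': array([ 0.0224, -0.026 ,  0.024 ]), 'gripper_force': 0.0, 'finger_gap': 1.0028412725341096}
```

View pics/top0.png

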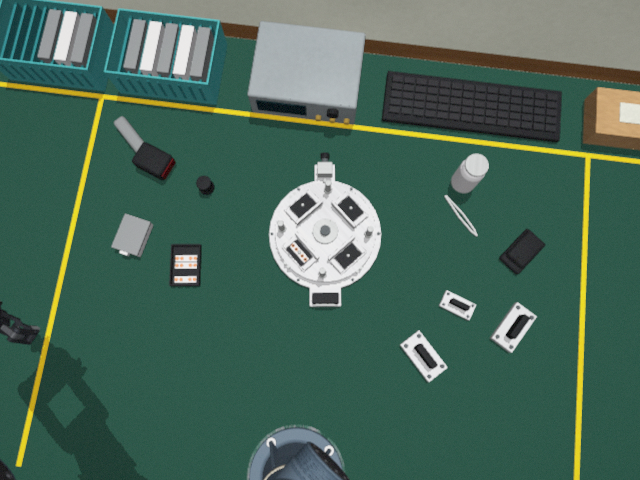

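View pics/side0.png

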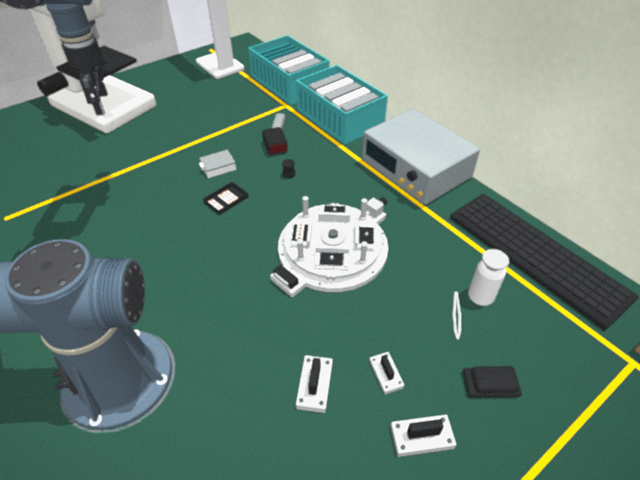

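The smallest of the three cover lookalikes is the plate at top-view pixel (458,305). The others, at (424,356) and (514,327), are larger. The strip's nest is at (299,252), the connector at (325,298) and the dial axis near (325,231). I'll measure these now and check the choice in a close crop.

```bash
cat > m.py <<'E'
from h import *
np.set_printoptions(precision=4,suppress=True)
s=load('top');W=cloud(s);img=s['image'];T=s['pose']
c0=ray(s,325,231,.06)[:2]
near=np.hypot(W[...,0]-c0[0],W[...,1]-c0[1])<.13
m=(near&(W[...,2]>.09)&(W[...,2]<.115)).astype(np.uint8)
n,l,st,ce=cv2.connectedComponentsWithStats(m)
P=[]
for i in range(1,n):
    if st[i,4]>5:
        p=ray(s,*ce[i],.102); P.append(p); print('peg',ce[i],st[i,4],p,np.nanmedian(W[l==i],0))
P=np.array(P);print('axis',P.mean(0))
hsv=cv2.cvtColor(img,cv2.COLOR_BGR2HSV)
# connector: black blob
dark=(hsv[...,2]<70)&(hsv[...,1]<90)
r=np.zeros_like(m);r[288:308,305:345]=1
n,l,st,ce=cv2.connectedComponentsWithStats((dark&(r>0)).astype(np.uint8))
i=1+st[1:,4].argmax();k=ray(s,*ce[i],.04);print('conn',ce[i],st[i],k)
d=P.mean(0)-k;print('conn dist',np.hypot(*d[:2]),'yaw',np.arctan2(d[1],d[0]))
# covers
white=((hsv[...,2]>150)&(hsv[...,1]<60)).astype(np.uint8)
for (u,v) in[(458,305),(424,356),(514,327)]:
    r=np.zeros_like(m);r[v-32:v+32,u-32:u+32]=1
    if u==458:r[:]=0;r[285:325,435:482]=1
    cs,_=cv2.findContours(white*r,cv2.RETR_EXTERNAL,cv2.CHAIN_APPROX_NONE)
    c=max(cs,key=cv2.contourArea)
    w=np.array([ray(s,*q[0],.014)[:2] for q in c],np.float32)
    (cx,cy),(a,b),an=cv2.minAreaRect(w)
    bx=cv2.boxPoints(((cx,cy),(a,b),an));e=bx[1]-bx[0];f=bx[2]-bx[1];L=e if np.hypot(*e)>np.hypot(*f) else f
    print('cover',(u,v),cx,cy,a,b,'long axis deg',np.degrees(np.arctan2(L[1],L[0])))
# strip copper/metal
cr=cv2.resize(img[170:330,260:490],None,fx=3.4,fy=3.4,interpolation=cv2.INTER_CUBIC);cv2.imwrite('pics/crop1.png',cr)
E
python3 m.py
```

```text
peg [327.8788 182.7273] 33 [0.6538 0.0123 0.102 ] [0.6539 0.0121 0.1016]
peg [280.2647 223.    ] 34 [0.5463 0.1068 0.102 ] [0.5465 0.107  0.102 ]
peg [370.1714 228.6857] 35 [ 0.5591 -0.0956  0.102 ] [ 0.5592 -0.0951  0.102 ]
peg [322.3529 270.1765] 34 [ 0.452 -0.001  0.102] [ 0.4521 -0.0008  0.1015]
axis [0.5528 0.0056 0.102 ]
conn [325.2992 297.7746] [313 293  25  11 244] [ 0.3982 -0.0147  0.04  ]
conn dist 0.15589565634959066 yaw 0.13088142901940641
cover (458, 305) 0.4246217608451843 -0.3243710994720459 0.07781931012868881 0.041635945439338684 long axis deg 70.365364
cover (424, 356) 0.2976716458797455 -0.25553223490715027 0.10623189061880112 0.05683371424674988 long axis deg 43.983253
cover (514, 327) 0.39040958881378174 -0.4586583971977234 0.056923191994428635 0.10636232793331146 long axis deg -30.451803
```

View pics/crop1.png

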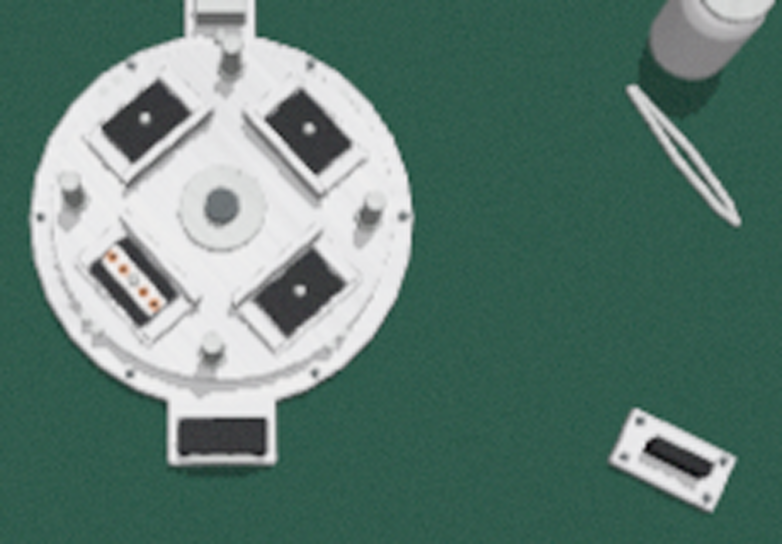

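The crop shows the strip's nest at crop (135,280) and the small cover at crop (680,457), 78×42 mm, which confirms the choice. The dial sits at about -0.85 rad. I'll go to the left peg and turn it +49°.

```bash
python3 -m crank '[{"dp":[0.59,-0.958,0],"angular":[0,0,-3.84]},{"dp":[0.59,-0.958,0],"angular":[0,0,-3.84]},{"dp":[0.59,-0.958,0],"angular":[0,0,-3.84]},{"dp":[0.59,-0.958,0],"angular":[0,0,-3.84]},{"dp":[0.59,-0.958,0],"angular":[0,0,-3.84]},{"dp":[0.59,-0.958,0],"angular":[0,0,-3.84]},{"dp":[0.59,-0.958,0],"angular":[0,0,-3.84]},{"dp":[0.59,-0.958,0],"angular":[0,0,-3.84]},{"dp":[0.59,-0.958,0],"angular":[0,0,-3.84]},{"dp":[0.59,-0.958,0],"angular":[0,0,-3.84]},{"dp":[0.59,-0.958,0],"angular":[0,0,-3.84]},{"dp":[0.59,-0.958,0],"angular":[0,0,-3.84]},{"dp":[0.59,-0.958,0],"angular":[0,0,-3.84]},{"dp":[0.59,-0.958,0],"angular":[0,0,-3.84]},{"dp":[0.59,-0.958,0],"angular":[0,0,-3.84]},{"dp":[0.59,-0.958,0],"angular":[0,0,-3.84]},{"dp":[0,0,0],"angular":[0,0,0]},{"dp":[0,0,0],"angular":[0,0,0]}]' 0.5 20
```

```text
t: 1.9
tcp_pos: [0.5462, 0.1064, 0.2478]
tool_rot: [0.685, 0.729, -0.0, -0.001]
force: [-0.2, 0.4, 0.3]
finger_gap: 0.499
gripper_force: 0.0
```

```bash
python3 -m crank '[{"dp":[0,0,-0.6],"angular":[0,0,0]},{"dp":[0,0,-0.6],"angular":[0,0,0]},{"dp":[0,0,-0.6],"angular":[0,0,0]},{"dp":[0,0,-0.6],"angular":[0,0,0]},{"dp":[0,0,-0.6],"angular":[0,0,0]},{"dp":[0,0,-0.6],"angular":[0,0,0]},{"dp":[0,0,-0.6],"angular":[0,0,0]},{"dp":[0,0,-0.5],"angular":[0,0,0]},{"dp":[0,0,-0.4],"angular":[0,0,0]},{"dp":[0,0,0],"angular":[0,0,0]}]' - 20 && python3 -m crank '[{"dp":[0,0,0],"angular":[0,0,0]},{"dp":[0,0,0],"angular":[0,0,0]},{"dp":[0,0,0],"angular":[0,0,0]},{"dp":[0,0,0],"angular":[0,0,0]},{"dp":[0,0,0],"angular":[0,0,0]},{"dp":[0,0,0],"angular":[0,0,0]}]' 1 20
python3 - <<'E'
import numpy as np
a0,a1,n=np.radians(93.7),np.radians(142.5),12
# profile with gentle last rows
a=np.linspace(a0,a1,n+1);p=.1018*np.c_[np.cos(a),np.sin(a)]
for d in np.diff(p,axis=0)/.03:print(np.round(d,3),round(np.degrees(a[1]-a[0]),2))
E
```

```text
t: 2.9
tcp_pos: [0.5446, 0.1079, 0.0938]
tool_rot: [0.684, 0.73, -0.001, -0.002]
force: [0.3, 0.1, -0.5]
finger_gap: 0.497
gripper_force: 0.0
t: 3.5
tcp_pos: [0.5468, 0.1073, 0.0961]
tool_rot: [0.684, 0.729, 0.001, 0.0]
force: [-0.8, 2.8, 5.9]
finger_gap: 0.153
gripper_force: 20.3
[-0.24  -0.024] 4.07
[-0.237 -0.041] 4.07
[-0.234 -0.058] 4.07
[-0.229 -0.074] 4.07
[-0.223 -0.09 ] 4.07
[-0.216 -0.106] 4.07
[-0.208 -0.121] 4.07
[-0.199 -0.135] 4.07
[-0.189 -0.149] 4.07
[-0.178 -0.162] 4.07
[-0.166 -0.174] 4.07
[-0.153 -0.186] 4.07
```

```bash
python3 -m crank '[{"dp":[-0.24,-0.024,0],"angular":[0,0,4.07]},{"dp":[-0.237,-0.041,0],"angular":[0,0,4.07]},{"dp":[-0.234,-0.058,0],"angular":[0,0,4.07]},{"dp":[-0.229,-0.074,0],"angular":[0,0,4.07]},{"dp":[-0.223,-0.09,0],"angular":[0,0,4.07]},{"dp":[-0.216,-0.106,0],"angular":[0,0,4.07]},{"dp":[-0.208,-0.121,0],"angular":[0,0,4.07]},{"dp":[-0.199,-0.135,0],"angular":[0,0,4.07]},{"dp":[-0.189,-0.149,0],"angular":[0,0,4.07]},{"dp":[-0.178,-0.162,0],"angular":[0,0,4.07]},{"dp":[-0.166,-0.174,0],"angular":[0,0,4.07]},{"dp":[-0.153,-0.186,0],"angular":[0,0,4.07]},{"dp":[0,0,0],"angular":[0,0,0]},{"dp":[0,0,0],"angular":[0,0,0]}]' 1 20
python3 -c "
from h import *
s=snap('top','top1');s=snap('side')"
```

```text
t: 4.9
tcp_pos: [0.4723, 0.0675, 0.096]
tool_rot: [0.321, 0.947, 0.0, 0.0]
force: [-1.2, 2.9, 7.0]
finger_gap: 0.155
gripper_force: 20.7
```

```bash
python3 -m crank '[{"dp":[0,0,0],"angular":[0,0,0]},{"dp":[0,0,0],"angular":[0,0,0]},{"dp":[0,0,0],"angular":[0,0,0]},{"dp":[0,0,0.4],"angular":[0,0,0]},{"dp":[0,0,0.8],"angular":[0,0,0]},{"dp":[0,0,0.8],"angular":[0,0,0]},{"dp":[0,0,0.8],"angular":[0,0,0]},{"dp":[0,0,0.6],"angular":[0,0,0]},{"dp":[0,0,0.6],"angular":[0,0,0]}]' 0.5 20 && python3 -m crank '[{"dp":[-0.114,-0.933,0],"angular":[0,0,-5.15]},{"dp":[-0.114,-0.933,0],"angular":[0,0,-5.15]},{"dp":[-0.114,-0.933,0],"angular":[0,0,-5.15]},{"dp":[-0.114,-0.933,0],"angular":[0,0,-5.15]},{"dp":[-0.114,-0.933,0],"angular":[0,0,-5.15]},{"dp":[-0.114,-0.933,0],"angular":[0,0,-5.15]},{"dp":[-0.114,-0.933,0],"angular":[0,0,-5.15]},{"dp":[-0.114,-0.933,0],"angular":[0,0,-5.15]},{"dp":[-0.114,-0.933,0],"angular":[0,0,-5.15]},{"dp":[-0.114,-0.933,0],"angular":[0,0,-5.15]},{"dp":[-0.114,-0.933,0],"angular":[0,0,-5.15]},{"dp":[-0.114,-0.933,0],"angular":[0,0,-5.15]},{"dp":[-0.114,-0.933,0],"angular":[0,0,-5.15]},{"dp":[-0.114,-0.933,0],"angular":[0,0,-5.15]},{"dp":[0,0,0],"angular":[0,0,0]}]' 
cat > m2.py <<'E'
from h import *
np.set_printoptions(precision=4,suppress=True)
for n in('top','side'):
    s=snap(n,n+'2');W=cloud(s);c0=np.array([.5528,.0056])
    m=((np.hypot(W[...,0]-c0[0],W[...,1]-c0[1])<.13)&(W[...,2]>.094)&(W[...,2]<.112)).astype(np.uint8)
    k,l,st,ce=cv2.connectedComponentsWithStats(m);P=[]
    for i in range(1,k):
        if st[i,4]>8: P.append(np.r_[ray(s,*ce[i],.102)[:2],st[i,4],ce[i]])
    P=np.array(P);print(n,P)
    if len(P)==4:
        c=P[:,:2].mean(0);d=P[:,:2]-c;a=np.degrees(np.arctan2(d[:,1],d[:,0]));b=(a-7.5-45)%90;print(c,np.hypot(*d.T).round(4),'dial deg',(b+45)%90-45)
    cr=cv2.resize(s['image'][170:330,250:420] if n=='top' else s['image'][180:310,260:410],None,fx=3.5,fy=3.5,interpolation=cv2.INTER_CUBIC);cv2.imwrite(f'pics/c2{n}.png',cr)
E
python3 m2.py
```

```text
t: 5.9
tcp_pos: [0.4722, 0.0672, 0.2161]
tool_rot: [0.322, 0.947, -0.0, 0.0]
force: [-0.5, 0.2, -0.3]
finger_gap: 0.501
gripper_force: 0.0
t: 7.4
tcp_pos: [0.4244, -0.3285, 0.2152]
tool_rot: [0.818, 0.575, -0.0, 0.002]
force: [0.2, 0.1, 0.6]
finger_gap: 0.5
gripper_force: 0.0
top [[  0.6147   0.0866  35.     293.3429 195.0571]
 [  0.6342  -0.0557  33.     356.4242 194.5758]
 [  0.4724   0.0671  33.     293.1818 257.2727]]
side [[  0.6113   0.0828  26.     331.8846 192.3077]
 [  0.4703   0.0638  32.     289.7188 221.1875]
 [  0.6291  -0.0596  25.     376.04   221.04  ]
 [  0.4895  -0.0781  37.     334.4324 253.2703]]
[0.5501 0.0022] [0.1012 0.1008 0.1004 0.1005] dial deg [ 0.2709 -0.1607 -0.5327  0.4963]
```

```bash
python3 - <<'E'
from h import *
st=sense();print(st['tcp_pos'],st['t'],st['tool_rot'])
s=load('top');img=cv2.imread('pics/top0.png')
hsv=cv2.cvtColor(img,cv2.COLOR_BGR2HSV)
d=((hsv[...,2]<60)&(hsv[...,1]<120)).astype(np.uint8);r=d*0;r[290:320,442:476]=1
k,l,stt,ce=cv2.connectedComponentsWithStats(d*r);i=1+stt[1:,4].argmax();print(stt[i],ray(s,*ce[i],.035),ray(s,*ce[i],.042))
# pin from side/top
E
```

```text
[ 0.42384575 -0.32456429  0.21481424] 7.5 [ 8.17391438e-01  5.76082186e-01  1.20823246e-05 -7.43493798e-04]
[450 299  19  11  89] [ 0.42319381 -0.32255029  0.035     ] [ 0.42239196 -0.32091247  0.042     ]
```

View pics/c2side.png

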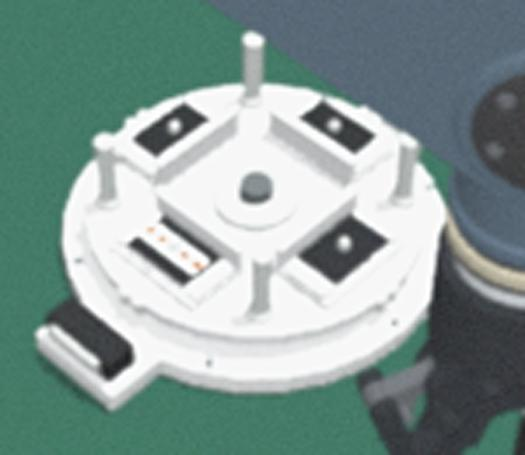

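The crop shows the strip's nest (crop (178,248)) squarely behind the connector (crop (90,335)). The dial is within about 0.5° of the click, so I'll grasp the cover now.

```bash
python3 -m crank '[{"dp":[0,0.03,-0.8],"angular":[0,0,0]},{"dp":[0,0,-0.8],"angular":[0,0,0]},{"dp":[0,0,-0.8],"angular":[0,0,0]},{"dp":[0,0,-0.8],"angular":[0,0,0]},{"dp":[0,0,-0.8],"angular":[0,0,0]},{"dp":[0,0,-0.7],"angular":[0,0,0]},{"dp":[0,0,-0.6],"angular":[0,0,0]},{"dp":[0,0,-0.4],"angular":[0,0,0]},{"dp":[0,0,-0.25],"angular":[0,0,0]},{"dp":[0,0,0],"angular":[0,0,0]}]' && python3 -m crank '[{"dp":[0,0,0],"angular":[0,0,0]},{"dp":[0,0,0],"angular":[0,0,0]},{"dp":[0,0,0],"angular":[0,0,0]},{"dp":[0,0,0],"angular":[0,0,0]},{"dp":[0,0,0],"angular":[0,0,0]},{"dp":[0,0,0],"angular":[0,0,0]},{"dp":[0,0,0],"angular":[0,0,0]}]' 1 60
```

```text
t: 8.5
tcp_pos: [0.4242, -0.3227, 0.0362]
tool_rot: [0.817, 0.577, -0.0, -0.001]
force: [0.9, -0.4, 0.3]
finger_gap: 0.5
gripper_force: 0.0
t: 9.2
tcp_pos: [0.4249, -0.3241, 0.0377]
tool_rot: [0.817, 0.576, 0.0, 0.001]
force: [0.5, 0.4, 6.3]
finger_gap: 0.128
gripper_force: 60.5
```

```bash
python3 -m crank '[{"dp":[0,0,0.4],"angular":[0,0,0]},{"dp":[0,0,0.8],"angular":[0,0,0]},{"dp":[0,0,0.9],"angular":[0,0,0]},{"dp":[0,0,0.9],"angular":[0,0,0]},{"dp":[0,0,0.9],"angular":[0,0,0]},{"dp":[0,0,0.8],"angular":[0,0,0]},{"dp":[0.139,0.842,0],"angular":[0,0,2.27]},{"dp":[0.139,0.842,0],"angular":[0,0,2.27]},{"dp":[0.139,0.842,0],"angular":[0,0,2.27]},{"dp":[0.139,0.842,0],"angular":[0,0,2.27]},{"dp":[0.139,0.842,0],"angular":[0,0,2.27]},{"dp":[0.139,0.842,0],"angular":[0,0,2.27]},{"dp":[0.139,0.842,0],"angular":[0,0,2.27]},{"dp":[0.139,0.842,0],"angular":[0,0,2.27]},{"dp":[0.139,0.842,0],"angular":[0,0,2.27]},{"dp":[0.139,0.842,0],"angular":[0,0,2.27]},{"dp":[0.139,0.842,0],"angular":[0,0,2.27]},{"dp":[0.139,0.842,0],"angular":[0,0,2.27]},{"dp":[0,0,0],"angular":[0,0,0]},{"dp":[0,0,0],"angular":[0,0,0]}]'
python3 - <<'E'
from h import *
for n in('top','side'):
    s=snap(n,n+'3')
    cr=cv2.resize(s['image'][190:330,250:400] if n=='top' else s['image'][150:310,220:410],None,fx=3.8,fy=3.8,interpolation=cv2.INTER_CUBIC);cv2.imwrite(f'pics/c3{n}.png',cr)
print(sense())
E
```

```text
t: 11.2
tcp_pos: [0.4739, -0.02, 0.178]
tool_rot: [0.658, 0.753, -0.0, -0.0]
force: [0.1, -0.9, -2.1]
finger_gap: 0.12
gripper_force: 59.5
{'t': 11.3, 'q': array([-2.79990275e-01,  4.39047598e-01,  1.87373078e+00, -4.38376323e-04,
        8.28860595e-01, -4.12220614e-01]), 'qd': array([-0.0113465 ,  0.00265134, -0.00258771,  0.00219442, -0.00227593,
       -0.00092551]), 'tau': array([ 4.26377188e-01, -3.52599299e+01, -1.22313917e+01,  1.58976484e-02,
        1.81232305e-02, -5.32198628e-04]), 'tcp_pos': array([ 0.47423895, -0.02096082,  0.1779343 ]), 'tool_rot': array([ 6.58734015e-01,  7.52375884e-01, -1.56081822e-04,  4.77580313e-05]), 'force': array([ 0.28104472,  0.96601761, -2.34069106]), 'ft_torque': array([ 0.01194357, -0.02050309,  0.01694893]), 'gripper_force': 59.48575794696808, 'finger_gap': 0.1258482271493}
```

View pics/c3side.png

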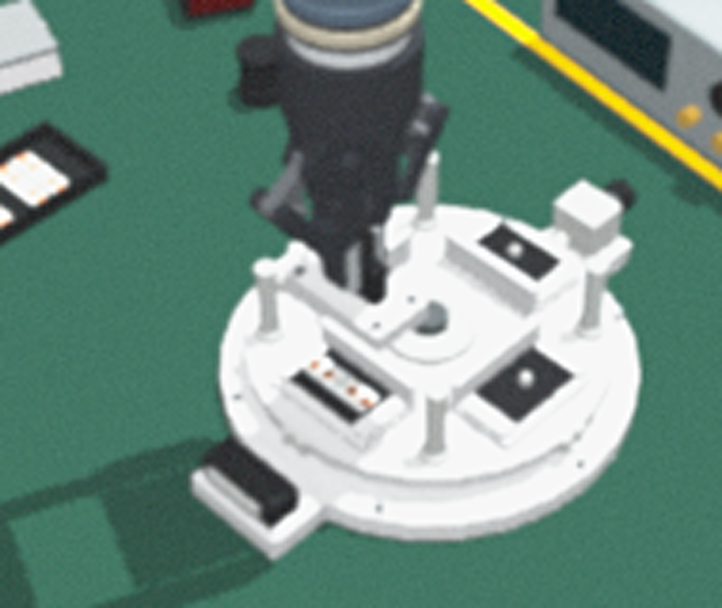

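The view shows the cover held level (plate at crop (340,295)) above the nest and beside the pin. Its long side runs along the fence and it is about 2 mm clear of it on the outward side. Lowering now.

```bash
python3 -m crank '[{"dp":[0,0,-0.4],"angular":[0,0,0]},{"dp":[0,0,-0.5],"angular":[0,0,0]},{"dp":[0,0,-0.5],"angular":[0,0,0]},{"dp":[0,0,-0.4],"angular":[0,0,0]},{"dp":[0,0,-0.3],"angular":[0,0,0]},{"dp":[0,0,-0.2],"angular":[0,0,0]},{"dp":[0,0,0],"angular":[0,0,0]},{"dp":[0,0,0],"angular":[0,0,0]}]'
python3 -m crank '[{"dp":[0,0,-0.05],"angular":[0,0,0]},{"dp":[0,0,-0.05],"angular":[0,0,0]},{"dp":[0,0,0],"angular":[0,0,0]}]'
```

```text
t: 12.1
tcp_pos: [0.4746, -0.0207, 0.109]
tool_rot: [0.659, 0.752, 0.0, 0.0]
force: [-0.2, 0.2, -2.1]
finger_gap: 0.122
gripper_force: 59.5
t: 12.4
tcp_pos: [0.4745, -0.0204, 0.1059]
tool_rot: [0.658, 0.753, 0.0, 0.0]
force: [-0.3, -0.2, -1.9]
finger_gap: 0.126
gripper_force: 59.5
```

```bash
for i in 1 2 3; do python3 -m crank '[{"dp":[0,0,-0.05],"angular":[0,0,0]},{"dp":[0,0,0],"angular":[0,0,0]}]' | egrep 'tcp|force:|t:'; done
```

```text
t: 12.6
tcp_pos: [0.4744, -0.0204, 0.1043]
tool_rot: [0.658, 0.753, -0.0, -0.0]
force: [0.3, 0.1, -1.9]
gripper_force: 59.5
t: 12.8
tcp_pos: [0.4743, -0.0204, 0.1027]
tool_rot: [0.658, 0.753, -0.0, -0.0]
force: [-0.8, 0.5, -2.4]
gripper_force: 59.5
t: 13.0
tcp_pos: [0.4743, -0.0204, 0.1011]
tool_rot: [0.659, 0.753, -0.0, -0.0]
force: [-0.8, -0.3, -2.3]
gripper_force: 59.5
```

```bash
for i in 1 2; do python3 -m crank '[{"dp":[0,0,-0.04],"angular":[0,0,0]},{"dp":[0,0,0],"angular":[0,0,0]}]' | egrep 'tcp|force:|t:'; done
```

```text
t: 13.2
tcp_pos: [0.4745, -0.0205, 0.1004]
tool_rot: [0.659, 0.753, 0.0, 0.0]
force: [-0.9, -0.3, 3.6]
gripper_force: 60.3
t: 13.4
tcp_pos: [0.4746, -0.0205, 0.1]
tool_rot: [0.658, 0.753, 0.0, 0.0]
force: [-1.4, 0.4, 10.2]
gripper_force: 61.5
```

The cover is riding on the pin (contact at z 0.1004, about 10 N). I'll ease off a little and slide along the fence.

```bash
python3 -m crank '[{"dp":[0,0,0.02],"angular":[0,0,0]},{"dp":[0,0,0],"angular":[0,0,0]},{"dp":[0,0,0],"angular":[0,0,0]}]' | egrep 'tcp|force:|t:'
python3 -m crank '[{"dp":[-0.003,0.06,0],"angular":[0,0,0]},{"dp":[-0.003,0.06,0],"angular":[0,0,0]},{"dp":[-0.003,0.06,0],"angular":[0,0,0]},{"dp":[-0.003,0.06,0],"angular":[0,0,0]},{"dp":[-0.003,0.06,0],"angular":[0,0,0]},{"dp":[-0.003,0.06,0],"angular":[0,0,0]}]' | egrep 'tcp|force:|t:'
```

```text
t: 13.7
tcp_pos: [0.4745, -0.0205, 0.1002]
tool_rot: [0.658, 0.753, 0.0, 0.0]
force: [-1.3, 0.2, 7.6]
gripper_force: 60.6
t: 14.3
tcp_pos: [0.4751, -0.0111, 0.1004]
tool_rot: [0.658, 0.753, -0.0, 0.002]
force: [-2.0, -5.9, 5.0]
gripper_force: 60.7
```

```bash
for i in 1 2 3 4 5; do python3 -m crank '[{"dp":[-0.005,0.04,0],"angular":[0,0,0]},{"dp":[0,0,0],"angular":[0,0,0]}]' | egrep 'tcp|^force:'; done
```

```text
tcp_pos: [0.4748, -0.0096, 0.1003]
force: [-0.8, -3.2, 5.8]
tcp_pos: [0.4746, -0.0082, 0.1002]
force: [-1.1, -4.3, 5.6]
tcp_pos: [0.4735, -0.0059, 0.0994]
force: [0.2, -0.1, -3.2]
tcp_pos: [0.4725, -0.0042, 0.099]
force: [-0.0, -0.5, -1.9]
tcp_pos: [0.4728, -0.0033, 0.0992]
force: [-1.1, 0.4, -2.6]
```

It dropped at about y = -0.006, and the vertical contact is gone. I'll lower it gently over the pin.

```bash
for i in 1 2 3; do python3 -m crank '[{"dp":[0,0,-0.04],"angular":[0,0,0]},{"dp":[0,0,0],"angular":[0,0,0]}]' | egrep 'tcp|^force:'; done
```

```text
tcp_pos: [0.473, -0.0036, 0.0981]
force: [0.1, 0.8, -2.7]
tcp_pos: [0.4731, -0.0036, 0.097]
force: [-0.4, -0.2, -2.6]
tcp_pos: [0.4731, -0.0036, 0.0958]
force: [-0.7, -0.2, -2.1]
```

```bash
for i in 1 2 3 4 5 6; do python3 -m crank '[{"dp":[0,0,-0.04],"angular":[0,0,0]},{"dp":[0,0,0],"angular":[0,0,0]}]' | egrep 'tcp|^force:'; done
```

```text
tcp_pos: [0.4731, -0.0037, 0.095]
force: [-0.6, 0.7, 2.3]
tcp_pos: [0.4732, -0.0037, 0.0938]
force: [-1.4, -0.4, 5.0]
tcp_pos: [0.4731, -0.0036, 0.0927]
force: [-1.7, 0.7, 7.3]
tcp_pos: [0.4731, -0.0037, 0.0918]
force: [-1.7, -0.3, 8.3]
tcp_pos: [0.4731, -0.0037, 0.0916]
force: [-3.8, 0.5, 19.4]
tcp_pos: [0.4731, -0.0037, 0.0916]
force: [-6.0, -0.4, 29.8]
```

Home: z stopped at 0.0916, about 9 mm below the riding height, with a 30 N press. One check, then I'll hand in.

```bash
python3 -m crank '[{"dp":[0,0,0],"angular":[0,0,0]},{"dp":[0,0,0],"angular":[0,0,0]},{"dp":[0,0,0],"angular":[0,0,0]}]'; python3 m2.py; python3 - <<'E'
from h import *
s=load('side');cv2.imwrite('pics/c4.png',cv2.resize(s['image'][170:310,240:410],None,fx=4,fy=4,interpolation=cv2.INTER_CUBIC))
E
```

```text
t: 17.4
tcp_pos: [0.4731, -0.0037, 0.0916]
tool_rot: [0.658, 0.753, 0.0, 0.001]
force: [-5.4, 0.1, 29.8]
finger_gap: 0.128
gripper_force: 64.1
top [[  0.6153   0.0863  36.     293.5    194.8333]
 [  0.6341  -0.0559  33.     356.4848 194.6061]
 [  0.4915  -0.075   32.     357.625  256.9375]]
side [[  0.6115   0.0826  28.     332.     192.3214]
 [  0.4683   0.0652  23.     288.6957 221.2174]
 [  0.6306  -0.0598  35.     376.5429 220.8   ]
 [  0.4716  -0.0147 111.     310.4505 240.3243]
 [  0.4891  -0.0785  38.     334.3947 253.5   ]]
```

View pics/c4.png

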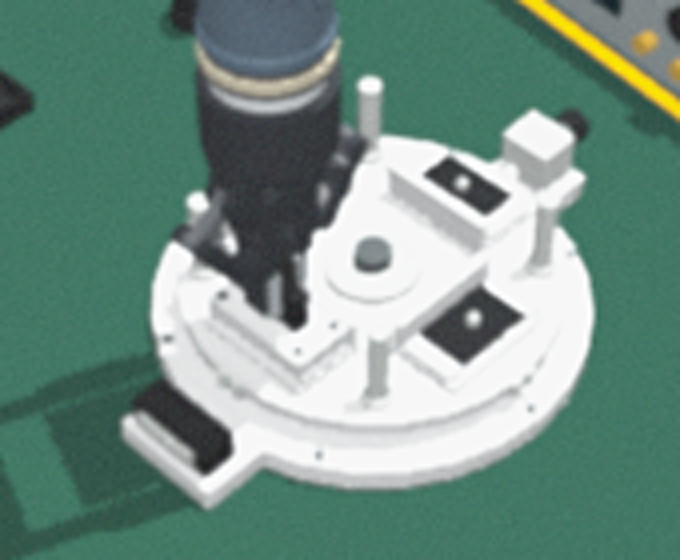

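The cover (crop (285,335)) sits flush and level in the strip's nest behind the connector, with the pegs unmoved. Handing in.

```bash
python3 -c "
from station import order
print(order.sign_off())"
```

```text
the job is handed in; nothing more can be done
None
```

The dial is turned to its click with the strip's nest at the front, and the cover was laid beside the pin, slid onto it and handed in pressed home, gripped and held with about 30 N; no pass/fail verdict came back.

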